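Push the roller up its loading ramp to the stop

TASK

Push the roller up the wooden ramp with your fingertips until it rests in the seat against the stop at the top, slowly and steadily, keeping the fingers on it so that it never runs ahead or rolls back down the slope. Do not grip it or lift it off the ramp, leave the mallet and the two loose wooden blocks beside the ramp alone, and finish with the hand clear of everything.

Things in the scene. Friction and masses are not known exactly. Their poses are not given: they have to be found in the camera images.
- roller: Solid-ended metal roller, 90 mm diameter, 130 mm long, about 0.5 kg, a blue band round each end; lies across the ramp between the rails, starts against the low bar at the foot. Origin: its centre; y is its axis, x and z turn as it rolls. Smooth (friction about 0.35): rolls or slides when pushed, rolls back down the slope if let go.
- ramp: Fixed wooden ramp, 340 mm long, 163 mm wide. Origin: on the bench under it; x points uphill, level, to the stop; y across; z up. In this frame: foot bar (12 mm high, 14 mm thick) ends at x = -145; bed rises at 6 degrees from z = 25 at x = -145 to the crest. Side rails: inner faces at y = +-69.5, 25 mm above the bed. Roller's centre starts at x = -119, z = 73 (all mm).
- crest (a point): Top edge of the slope, on the bed surface in mid-width: x = 74 mm, z = 48 mm in the ramp's frame. Beyond it the bed falls at 7 degrees to the stop: this is the seat. Once its centre is past the crest the roller rolls on into the seat by itself and stays there.
- seat (a point): Centre of the roller when it rests in the seat against the stop: x = 109 mm, y = 0, z = 89 mm in the ramp's frame. The stop is an upright board with a rubber face at x = 154 mm, its top at z = 95 mm.
- slope (a point): Point on the bed surface in the middle of the inner face of the foot bar; x runs up along the sloping bed, y across it, z square to the bed. On the slope the roller's centre is 45 mm above the bed; the crest is 220 mm up along x.
- mallet: Wooden mallet, 184 x 85 x 60 mm, lying loose on the bench beside the ramp. Origin: centre of its underside. Bystander.
- block_23: Loose tapered wooden block, 28 x 51 x 64 mm, standing on the bench beside the ramp. Origin: centre of its underside. Bystander.
- block_24: Loose tapered wooden block, 28 x 50 x 64 mm, standing on the bench beside the ramp. Origin: centre of its underside. Bystander.

How it is judged:
By the outcome, as a careful person would: the job done as asked, in the order asked, and still so for the second after the job is handed in, with the robot touching nothing.
It also fails if it takes over 37 s, if anything falls off the work surface, if the arm or the gripper's body presses on something with over 40 N, if the wrist force passes 120 N, or if a joint passes its speed limit or range.

ROBOT

A 7-joint arm with a two-finger parallel gripper is mounted at the origin on a cart in front of the work surface, level with it; the furniture and walls round the work are solid. World frame = base frame: x ahead of the robot, y to its left, z up, the work surface at z = 0. Lengths are in m, angles in rad, forces in N, time in s.
With the tool pointing down it reaches from about 0.4 to 0.85 m from the base axis. Payload 4.5 kg.
Tool frame: the origin (TCP) lies at the centre of the arm's flange, where the gripper is bolted on; the fingertips stand r.tcp_to_tips ahead of it and the grasp point (between the pads) lies 147 mm ahead of it (r.tcp_to_tips is the distance from the TCP to the fingertips, in m); x points along the fingers, y is the direction in which the jaws open and shut, and the axes are right-handed (so a half turn about x gives the same grasp; the last joint's range is limited). The gripper opens to 88 mm and grips with 3 to 60 N. Pads are 18 mm wide; open, the fingers measure 123 mm over their backs; the gripper's body (75 mm by 187 mm) begins 45 mm behind the grasp point.
Start: joints at [-1.266, 0.689, -0.195, 1.565, 0.157, 0.902, -0.215], TCP at [0.167, 0.602, 0.405] pointing down, gripper open.
Joint ranges: [-3.01, 3.01], [-0.46, 2.08], [-1.47, 1.51], [0.13, 2.56], [-1, 4.14], [0.04, 2.09], [-2.66, 2.66]. Speed limits (rad/s): [2.57, 2.57, 3.14, 3.14, 3.14, 3.14, 3.14].

INTERFACE

Orientations are given as a unit quaternion [x, y, z, w].
In Python, from plant import r, eyes gives the robot as it stands.
- The arm moves only by the tool carry_out, never from a script. Its argument "targets" is text: rows parted by semicolons, each of 5 numbers parted by spaces: the opening, from 0 (shut) to 1 (fully open), then the shift along the tool's x, y, z in mm, then the turn about the tool's x in rad. A call has 1 to 20 rows; each row shifts and turns the commanded pose from where the row before left it, along the tool's axes as they then stand; what a row does not reach is not made up. A row lasts 1/12 s, in which the tool goes at most 41.7 mm and 7.16 degrees, less where a joint would pass 70% of its speed; a pose out of reach is approached as far as the arm can. A call is refused whole if a number of a shift passes 41.7 or a number of a turn 0.125, either way. A call with a gripper value outside its range is refused whole. The fingers move at their own pace and stop on an object; "force" is the grip in N (left out, the last holds). Time passes only in rows, so rows that do not move let the fingers close. It gives the time, the measured TCP pose, the force and the opening at its end, in the units of the state.
- r.get_state(): the state, without advancing time (a new reading comes with each control period).
- eyes.snapshot(name): name is "side" or "top" or "wrist"; returns (picture, depth): 384x512x3 uint8, blue, green, red; 384x512 float32, m along the optical axis (not along the pixel's ray), 0 where there is no reading.
- eyes.camera_params(name): a dict with "intrinsics" (3x3 intrinsics, pixels), "rvec" (rotation vector, rad) and "tvec" (3), from world to camera coordinates, as OpenCV has them; the wrist camera has in their place "T_tool_cam" (4x4, takes a point from camera to tool coordinates, whose origin is the TCP and whose axes are the tool frame's). Camera axes: x right, y down, z forward; pixel columns grow to the right and rows downward; lengths in m; the calibration is good to about 2 mm. A picture is of the moment at which its call begins: read the wrist's pose just before it. camera_params takes no time and is no camera call.
- r.finish_job(): hands the job in, once; it reports no verdict.
The state is a dict: "clock": time; "q": joint angles; "qd": joint speeds; "joint_torque": joint torques, N m; "tool_pos": TCP position; "eef_rot": TCP orientation; "contact_force": force on the tool from outside, world axes, zero at the start; "moment": the same for the moment, N m; "opening": opening from 0.0 (shut) to 1.0 (fully open).
Only numpy, scipy, OpenCV 4.12 (cv2) and the standard library are available. Lean on these libraries where they do the work, as an engineer would, in place of code of your own. Each camera call takes 0.05 s, during which the arm holds its last target.

## Working session

There is one attempt and no reset: what is moved stays moved. The work goes in short steps, Python scripts to look and compute and a tool call to move; the robot and the scene stay as the last step left them, time stands still between calls to the robot, and variables do not carry over. Pictures are saved under pics/ and viewed, and the job is handed in when it is done.

Besides the shell and the picture viewer there is one more tool, called in YAML: its name, and indented under it one key for each argument. carry_out: Moves the arm, as the interface text tells. Its arguments: {"type":"object","properties":{"targets":{"type":"string"},"force":{"type":"number"}},"required":["targets"]}

```bash
ls; mkdir -p pics; python3 - <<'E'
from plant import r, eyes
import cv2,numpy as np
s=r.get_state();print({k:np.round(v,4).tolist() for k,v in s.items()}, r.tcp_to_tips)
for n in ["side","top"]:
    p,d=eyes.snapshot(n);cv2.imwrite(f"pics/{n}0.png",p);np.save(f"pics/{n}0.npy",d)
    print(n,eyes.camera_params(n))
print(eyes.camera_params("wrist"))
E
```

```text
pics
{'clock': 0.0, 'q': [-1.2662, 0.69, -0.1945, 1.5664, 0.1573, 0.9025, -0.2151], 'qd': [-0.0006, 0.0003, 0.0012, 0.0009, -0.0012, 0.0016, -0.0013], 'joint_torque': [-0.0003, -52.7558, -1.2672, -15.3428, -0.0526, 0.0068, 0.0002], 'tool_pos': [0.1671, 0.6019, 0.4039], 'eef_rot': [0.0948, 0.7007, -0.0961, 0.7006], 'contact_force': [-0.0255, -0.9461, -0.4189], 'moment': [-0.0192, -0.0219, -0.0156], 'opening': 0.9973} 0.166
side {'intrinsics': array([[419.18696786,   0.        , 257.54898438],
       [  0.        , 419.18696786, 190.21092893],
       [  0.        ,   0.        ,   1.        ]]), 'rvec': array([ 2.28695331, -0.03353982,  0.03030382]), 'tvec': array([-0.6069076,  0.0848624,  0.8795147])}
top {'intrinsics': array([[463.88365625,   0.        , 259.74120788],
       [  0.        , 463.88365625, 194.61820873],
       [  0.        ,   0.        ,   1.        ]]), 'rvec': array([ 2.17487463, -2.12939802,  0.17298157]), 'tvec': array([-0.00959449,  0.5911232 ,  1.0308305 ])}
{'intrinsics': array([[344.88260835,   0.        , 258.27886677],
       [  0.        , 344.88260835, 192.55208643],
       [  0.        ,   0.        ,   1.        ]]), 'T_tool_cam': array([[ 1.80766129e-04, -2.60011827e-01,  9.65605415e-01,
         2.06115166e-02],
       [ 9.99999696e-01,  7.79640978e-04,  2.27316468e-05,
         7.55795442e-04],
       [-7.58736047e-04,  9.65605117e-01,  2.60011889e-01,
        -6.63041038e-02],
       [ 0.00000000e+00,  0.00000000e+00,  0.00000000e+00,
         1.00000000e+00]])}
```

View pics/side0.png

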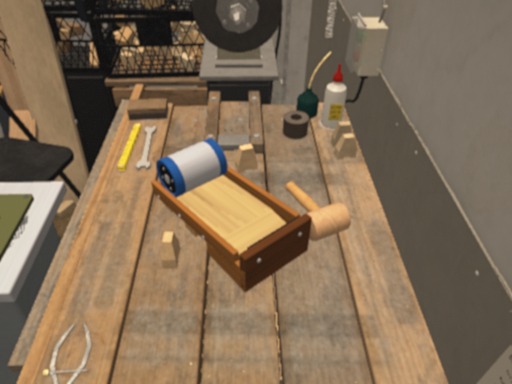

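View pics/top0.png

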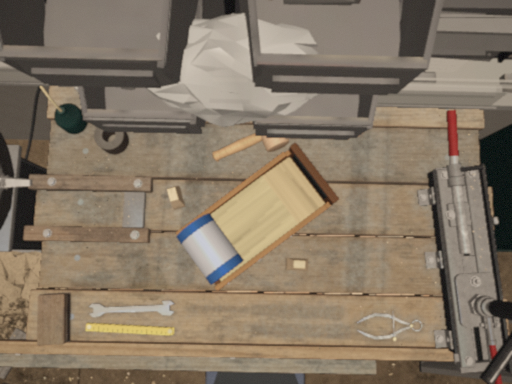

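```bash
cat > h.py <<'E'
import cv2,numpy as np
from plant import r,eyes
def cloud(n,d):
    c=eyes.camera_params(n);K=c["intrinsics"];R=cv2.Rodrigues(c["rvec"])[0]
    v,u=np.indices(d.shape)
    P=np.stack([(u-K[0,2])/K[0,0]*d,(v-K[1,2])/K[1,1]*d,d],-1)
    return (P-c["tvec"])@R
def proj(n,P):
    c=eyes.camera_params(n)
    return cv2.projectPoints(np.float64(P).reshape(-1,3),c["rvec"],c["tvec"],c["intrinsics"],None)[0].reshape(-1,2)
E
python3 - <<'E'
from h import *
for n in ["top","side"]:
    p=cv2.imread(f"pics/{n}0.png");d=np.load(f"pics/{n}0.npy");X=cloud(n,d)
    c=eyes.camera_params(n);R=cv2.Rodrigues(c["rvec"])[0];print(n,"cam",-R.T@c["tvec"])
    h=cv2.cvtColor(p,cv2.COLOR_BGR2HSV)
    m=(h[...,0]>100)&(h[...,0]<125)&(h[...,1]>150)&(h[...,2]>60)&(d>0)
    l,lab,st,ce=cv2.connectedComponentsWithStats(m.astype(np.uint8))
    for i in range(1,l):
        if st[i,4]>30: 
            Q=X[lab==i]; print(st[i],ce[i],np.round(np.median(Q,0),3),np.round(Q.min(0),3),np.round(Q.max(0),3))
    pts={"top":[(300,265),(174,195),(266,145),(235,150),(297,150),(335,200),(181,236),(217,283),(100,250),(270,200),(285,185)],"side":[(169,240),(246,155),(325,222),(240,255),(308,218),(155,183)]}[n]
    for u,v in pts: print(u,v,np.round(X[v,u],3))
    big=cv2.resize(p[120:300,150:360] if n=="top" else p[130:290,140:360],None,fx=3,fy=3,interpolation=cv2.INTER_CUBIC);cv2.imwrite(f"pics/{n}0z.png",big)
E
```

```text
top cam [0.4348111  0.0167435  1.10579799]
[187 223  12   9  47] [192.14893617 227.57446809] [0.506 0.146 0.117] [0.499 0.134 0.113] [0.516 0.157 0.121]
[217 265  11  11  57] [222.31578947 270.0877193 ] [0.418 0.08  0.117] [0.408 0.069 0.11 ] [0.429 0.091 0.122]
300 265 [ 0.432 -0.09   0.062]
174 195 [0.583 0.197 0.064]
266 145 [ 0.71  -0.009  0.043]
235 150 [0.699 0.064 0.028]
297 150 [ 0.686 -0.078  0.097]
335 200 [ 0.575 -0.162  0.096]
181 236 [0.489 0.171 0.106]
217 283 [0.388 0.095 0.037]
100 250 [0.457 0.376 0.001]
270 200 [ 0.579 -0.021  0.043]
285 185 [ 0.615 -0.055  0.043]
side cam [ 0.57870266 -0.62787176  0.64804696]
[207 140  19  33 179] [218.65363128 154.18435754] [0.528 0.122 0.104] [0.498 0.105 0.06 ] [0.538 0.157 0.12 ]
[158 158  27  37 362] [173.33425414 174.27900552] [0.436 0.053 0.103] [0.392 0.036 0.045] [0.453 0.103 0.12 ]
169 240 [ 0.438 -0.095  0.063]
246 155 [0.585 0.191 0.048]
325 222 [ 0.74  -0.044  0.052]
240 255 [ 0.571 -0.16   0.095]
308 218 [ 0.698 -0.073  0.094]
155 183 [0.383 0.088 0.05 ]
```

View pics/top0z.png

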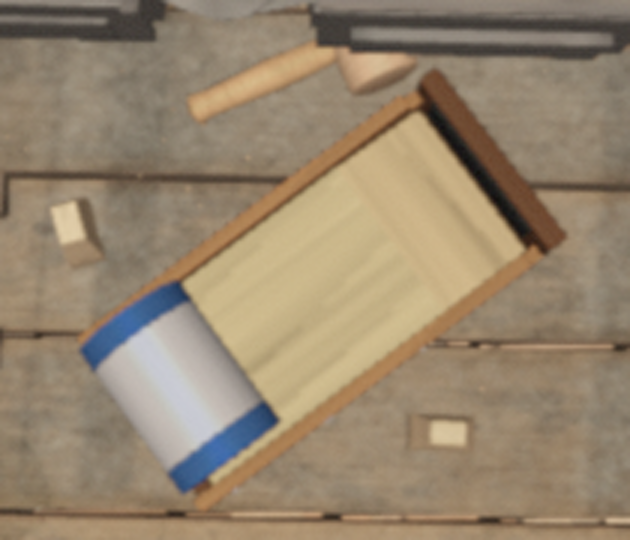

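View pics/side0z.png

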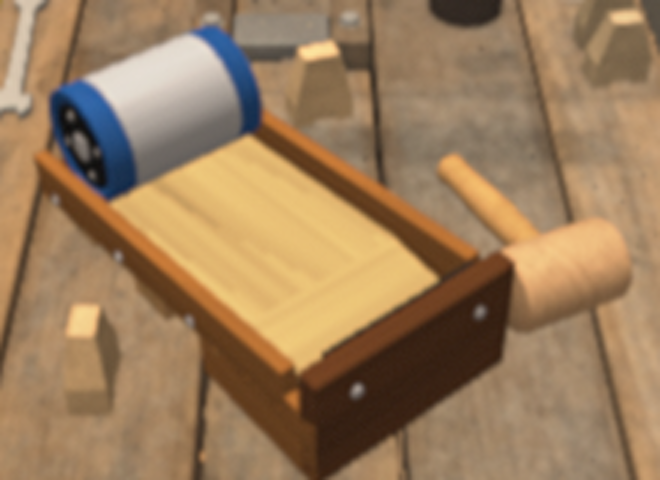

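```bash
python3 - <<'E'
from h import *
from scipy.optimize import least_squares
C=[]
for n in ["top","side"]:
    p=cv2.imread(f"pics/{n}0.png");d=np.load(f"pics/{n}0.npy");X=cloud(n,d)
    g=np.linalg.norm(np.cross(np.gradient(X,axis=0),np.gradient(X,axis=1)),axis=-1)
    # stop top
    m=(abs(X[...,2]-0.095)<0.004)&(X[...,0]>0.54)&(X[...,0]<0.73)&(X[...,1]<-0.04)&(X[...,1]>-0.2)&(p.max(2)<130)&(d>0)
    m=cv2.morphologyEx(m.astype(np.uint8),cv2.MORPH_OPEN,np.ones((2,2)))
    l,lab,st,ce=cv2.connectedComponentsWithStats(m);i=1+np.argmax(st[1:,4])
    Q=X[lab==i][:,:2].astype(np.float32);box=cv2.minAreaRect(Q*1000);print(n,"stop",st[i],box,np.round(cv2.boxPoints(box)))
    # roller pts
    h=cv2.cvtColor(p,cv2.COLOR_BGR2HSV)
    a=(X[...,0]>0.37)&(X[...,0]<0.56)&(X[...,1]>0.02)&(X[...,1]<0.19)&(X[...,2]>0.06)
    blue=(h[...,0]>100)&(h[...,0]<125)&(h[...,1]>120)
    grey=(h[...,1]<60)&(h[...,2]>120)
    m=cv2.erode((a&(blue|grey)).astype(np.uint8),np.ones((3,3)))
    R=X[m>0]; print(len(R));C.append(R)
    # bed
    # rails top: brown
def f(v,Q):
    c=np.array([v[0],v[1],v[2]]);ax=np.array([np.cos(v[3]),np.sin(v[3]),0]);e=Q-c;e=e-np.outer(e@ax,ax)
    return np.linalg.norm(e,axis=1)-.045
for Q in [C[0],C[1],np.vstack(C)]:
    s=least_squares(lambda v:np.r_[f(v,Q)],[.46,.11,.073,.64],loss="soft_l1",f_scale=.001,x_scale=[.01,.01,.01,.1])
    v=s.x;ax=np.array([np.cos(v[3]),np.sin(v[3])]);t=(Q[:,:2]-v[:2])@ax
    mid=(np.percentile(t,.5)+np.percentile(t,99.5))/2
    print(v,"mid",v[:2]+mid*ax,np.ptp(np.percentile(t,[.5,99.5])),np.std(s.fun))
E
```

```text
top stop [291 144  48  60 584] ((580.7946166992188, -35.906158447265625), (171.00265502929688, 259.0190124511719), 36.73537826538086) [[ 435.   17.]
 [ 590. -191.]
 [ 727.  -89.]
 [ 572.  119.]]
14624
side stop [241 216  71  46 761] ((588.6627197265625, -337.0628662109375), (571.5596313476562, 109.52517700195312), 77.19060516357422) [[ 472. -604.]
 [ 579. -628.]
 [ 705.  -71.]
 [ 599.  -46.]]
1345
[0.53048013 0.09767808 0.83755228 1.83641716] mid [0.53138162 0.0943644 ] 0.14645259876688055 0.2225454444031517
[0.90514753 0.45486228 0.0725953  0.65992017] mid [0.46149021 0.1105944 ] 0.12365591000362913 0.0014167319867392787
[0.44162468 0.53458046 0.8356582  4.91725177] mid [0.53334372 0.09315173] 0.14326670468915514 0.26997279754998543
```

```bash
python3 - <<'E'
from h import *
from scipy.optimize import least_squares
C=[]
for n in ["top","side"]:
    p=cv2.imread(f"pics/{n}0.png");d=np.load(f"pics/{n}0.npy");X=cloud(n,d);X[d<=.2]=9
    m=(abs(X[...,2]-0.095)<0.005)&(X[...,0]>0.54)&(X[...,0]<0.73)&(X[...,1]<-0.04)&(X[...,1]>-0.2)&(p.max(2)<130)
    l,lab,st,ce=cv2.connectedComponentsWithStats(m.astype(np.uint8),connectivity=4);i=1+np.argmax(st[1:,4])
    Q=X[lab==i][:,:2].astype(np.float32);box=cv2.minAreaRect(Q*1000);print(n,"stop",st[i],box,np.round(cv2.boxPoints(box)).tolist())
    h=cv2.cvtColor(p,cv2.COLOR_BGR2HSV)
    a=(X[...,0]>0.37)&(X[...,0]<0.56)&(X[...,1]>0.02)&(X[...,1]<0.19)&(X[...,2]>0.06)&(X[...,2]<.13)
    blue=(h[...,0]>100)&(h[...,0]<125)&(h[...,1]>120)
    grey=(h[...,1]<60)&(h[...,2]>120)
    m=cv2.erode((a&(blue|grey)).astype(np.uint8),np.ones((3,3)))
    C.append(X[m>0])
    # mallet/blocks extents
    for nm,b in {"b1":(.39,.48,-.13,-.06,.03,.08),"b2":(.55,.63,.16,.23,.03,.08),"mal":(.62,.85,-.13,.13,.02,.09)}.items():
        q=X[(X[...,0]>b[0])&(X[...,0]<b[1])&(X[...,1]>b[2])&(X[...,1]<b[3])&(X[...,2]>b[4])&(X[...,2]<b[5])]
        if len(q):print(nm,len(q),q.min(0).round(3),q.max(0).round(3))
    np.save(f"pics/{n}X.npy",X)
def f(v,Q):
    c=np.array([v[0],v[1],v[2]]);ax=np.array([np.cos(v[3]),np.sin(v[3]),0]);e=Q-c;e=e-np.outer(e@ax,ax)
    return np.linalg.norm(e,axis=1)-.045
for Q in [C[0],C[1],np.vstack(C)]:
    s=least_squares(lambda v:f(v,Q),[.46,.11,.073,.64],loss="soft_l1",f_scale=.001,x_scale=[.01,.01,.01,.1])
    v=s.x;ax=np.array([np.cos(v[3]),np.sin(v[3])]);t=(Q[:,:2]-v[:2])@ax
    mid=(t.min()+t.max())/2
    print(len(Q),v,"mid",v[:2]+mid*ax,np.ptp(t),np.std(s.fun))
E
```

```text
top stop [290 143  49  60 631] ((635.90478515625, -113.82745361328125), (159.93162536621094, 21.793663024902344), 37.7102165222168) [[566.0, -154.0], [579.0, -171.0], [706.0, -74.0], [693.0, -56.0]]
b1 230 [ 0.421 -0.109  0.03 ] [ 0.448 -0.063  0.068]
b2 220 [0.559 0.183 0.031] [0.608 0.215 0.069]
mal 2028 [ 0.62  -0.117  0.02 ] [0.742 0.119 0.09 ]
side stop [239 214  72  47 791] ((635.040283203125, -115.03679656982422), (160.37648010253906, 22.799503326416016), 37.63716506958008) [[565.0, -155.0], [579.0, -173.0], [706.0, -75.0], [692.0, -57.0]]
b1 373 [ 0.421 -0.11   0.03 ] [ 0.448 -0.066  0.066]
b2 283 [0.561 0.182 0.03 ] [0.61  0.216 0.068]
mal 3132 [ 0.62 -0.13  0.02] [0.819 0.119 0.09 ]
1771 [0.70596495 0.2997319  0.07204474 0.66154829] mid [0.46331891 0.11081041] 0.12099812901870091 0.0015463602476013124
1345 [0.90514753 0.45486228 0.0725953  0.65992017] mid [0.46173717 0.11078603] 0.12573749259806943 0.0014167319867392787
3116 [1.73216115 1.09541908 0.07216883 0.65972586] mid [0.46212518 0.11029569] 0.12573301109148138 0.0015075870501073145
```

```bash
cat >> h.py <<'E'
from scipy.spatial.transform import Rotation as Ro
yaw=.6597-np.pi/2
U=np.array([np.cos(yaw),np.sin(yaw),0]);V=np.array([-U[1],U[0],0])
O=np.r_[np.array([.4624,.1105])+.119*U[:2],0]
def ramp(P): P=np.asarray(P)-O; return np.stack([P@U,P@V,P[...,2]],-1)
def world(x,y,z): return O+x*U+y*V+np.array([0,0,z])
def st(s=None):
    s=s or r.get_state();M=Ro.from_quat(s["eef_rot"]).as_matrix()
    tip=np.array(s["tool_pos"])+M[:,0]*r.tcp_to_tips
    print("t",round(s["clock"],2),"tip in ramp mm",(ramp(tip)*1000).round(1),"tool z.U",round(np.degrees(np.arctan2(np.cross(U,M[:,2])[2],M[:,2]@U)),2),"x",M[:,0].round(3),"F",np.round(s["contact_force"],1),"F.U",round(float(np.dot(s["contact_force"],U)),2),"op",round(s["opening"],2),"q",np.round(s["q"],2))
    return M,tip
E
python3 - <<'E'
from h import *
M,tip=st();print(M.round(3))
for y in [-.06,0,.06]:print((ramp(world(0,y,0))*1000).round(),world(-.215,0,.1))
# bed / cabinets
X=np.load("pics/topX.npy")
for u,v in [(100,60),(150,125),(330,80),(330,125),(220,70),(440,200),(10,180)]:print(u,v,X[v,u].round(3))
Q=X[(abs(X[...,0])<2)].reshape(-1,3);P=ramp(Q)
for a,b in [(-.10,.06)]:
    for x in [-.05,-.02,.02,.06,.07,.08,.1,.13]:
        k=(abs(P[:,0]-x)<.004)&(abs(P[:,1])<.05);print(x,np.median(P[k,2]) if k.any() else None)
k=(P[:,0]>-.05)&(P[:,0]<.05)&(abs(P[:,1])<.1)&(P[:,2]>.056);print("rails y",[ (np.percentile(P[k&(s*P[:,1]>0)][:,1],[2,50,98])*1000).round(1) for s in(1,-1)])
E
```

```text
t 0.1 tip in ramp mm [-688.1   67.7  238. ] tool z.U 36.69 x [-0.    -0.002 -1.   ] F [ 0.7 -0.4  1. ] F.U 0.74 op 1.0 q [-1.27  0.69 -0.19  1.57  0.16  0.9  -0.22]
[[-0.     0.267  0.964]
 [-0.002  0.964 -0.267]
 [-1.    -0.002  0.   ]]
[ -0. -60.   0.] [0.40356354 0.18635691 0.1       ]
[0. 0. 0.] [0.40356354 0.18635691 0.1       ]
[-0. 60.  0.] [0.40356354 0.18635691 0.1       ]
100 60 [9. 9. 9.]
150 125 [0.525 0.087 0.803]
330 80 [ 0.519 -0.017  0.903]
330 125 [ 0.523 -0.031  0.818]
220 70 [0.53  0.035 0.885]
440 200 [ 0.588 -0.418  0.04 ]
10 180 [0.571 0.448 0.292]
-0.05 0.867978728499127
-0.02 0.8814475211113271
0.02 0.8809438685725279
0.06 0.8743924494878325
0.07 0.8746208643771268
0.08 0.8745590185889702
0.1 0.04471068862253139
0.13 0.8291235391385277
rails y [array([ 0.9, 20.1, 78.6]), array([-56.2, -21.5,  -0.8])]
```

carry_out:
  targets: "0.75 0 0 0 0.107;0.75 0 0 0 0.107;0.75 0 0 0 0.107;0.75 0 0 0 0.107;0.75 0 0 0 0.107;0.75 0 0 0 0.107;0.75 0 -4 15 0;0.75 0 -5 30 0;0.75 0 -5 30 0;0.75 0 -5 30 0;0.75 0 -5 30 0;0.75 0 -5 30 0;0.75 0 -5 30 0;0.75 0 -5 30 0;0.75 0 -5 30 0;0.75 0 -5 30 0;0.75 0 -5 30 0;0.75 0 -5 30 0;0.75 0 -5 30 0;0.75 0 -4 15 0"

```text
clock: 1.77
tool_pos: [0.3533, 0.2487, 0.4046]
eef_rot: [0.312, 0.634, -0.314, 0.634]
contact_force: [0.5, -0.9, -0.0]
opening: 0.75
```

```bash
python3 - <<'E'
from h import *
M,tip=st()
X=np.load("pics/topX.npy");Q=X[(X[...,2]<.2)].reshape(-1,3);P=ramp(Q)
for x in [-.05,-.02,.02,.06,.074,.09,.12,.14]:
        k=(abs(P[:,0]-x)<.004)&(abs(P[:,1])<.05);print(x,np.median(P[k,2]))
k=(P[:,0]>-.05)&(P[:,0]<.05)&(abs(P[:,1])<.1)&(P[:,2]>.058);print("rails y",[ (np.percentile(P[k&(s*P[:,1]>0)][:,1],[2,50,98])*1000).round(1) for s in(1,-1)])
E
```

```text
t 1.77 tip in ramp mm [-294.8   -1.8  238.6] tool z.U -0.35 x [ 0.    -0.002 -1.   ] F [ 0.5 -0.9 -0. ] F.U 1.07 op 0.75 q [-0.68  0.45 -0.06  2.12  0.05  0.58 -0.12]
-0.05 0.03463275877946874
-0.02 0.03761949954532861
0.02 0.04152452123995945
0.06 0.046273275770508535
0.074 0.0477081101092829
0.09 0.045773960806866965
0.12 0.04213816561978666
0.14 0.03913653313158878
rails y [array([69.3, 74.8, 81. ]), array([-81.2, -75.4, -69.6])]
```

carry_out:
  targets: "0.75 0 0 18 0;0.75 0 0 25 0;0.75 0 0 25 0;0.75 0 1.5 18 0;0.75 0 0 9 0;0.75 10 0 0 0;0.75 20 0 0 0;0.75 25 0 0 0;0.75 25 0 0 0;0.75 25 0 0 0;0.75 20 0 0 0;0.75 15 0 0 0;0.75 10 0 0 0;0.75 8 0 0 0;0.75 6 0 0 0;0.75 0 0 0 0"

```text
clock: 3.1
tool_pos: [0.4109, 0.1782, 0.2399]
eef_rot: [0.311, 0.635, -0.312, 0.634]
contact_force: [-0.1, -0.3, -0.3]
opening: 0.75
```

```bash
python3 - <<'E'
from h import *
M,tip=st()
p,d=eyes.snapshot("wrist");cv2.imwrite("pics/w1.png",p)
p,d=eyes.snapshot("side");cv2.imwrite("pics/s1.png",p)
E
```

```text
t 3.1 tip in ramp mm [-204.1    0.6   73.9] tool z.U -0.06 x [-0.001 -0.    -1.   ] F [-0.1 -0.3 -0.3] F.U 0.15 op 0.75 q [-0.5   0.79 -0.02  2.22  0.11  0.13  0.04]
```

View pics/w1.png

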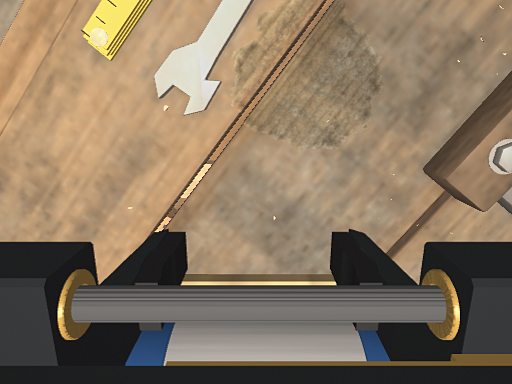

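View pics/s1.png

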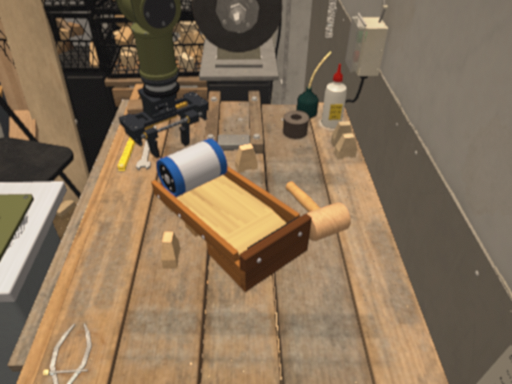

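carry_out:
  targets: "0.75 2 0 4 0;0.75 1.5 0 4 0;0.75 0 0 4 0;0.75 0 0 3 0;0.75 0 0 2 0;0.75 0 0 1.5 0;0.75 0 0 1.5 0;0.75 0 0 1.5 0;0.75 0 0 1.5 0"

```text
clock: 3.95
tool_pos: [0.4253, 0.1596, 0.2372]
eef_rot: [0.312, 0.635, -0.312, 0.635]
contact_force: [0.5, -0.0, -0.5]
opening: 0.752
```

```bash
python3 - <<'E'
from h import *
M,tip=st()
E
```

```text
t 3.95 tip in ramp mm [-180.6    0.8   71.2] tool z.U -0.09 x [-0.  0. -1.] F [ 0.5 -0.  -0.5] F.U 0.31 op 0.75 q [-0.44  0.8  -0.03  2.2   0.13  0.14  0.06]
```

carry_out:
  targets: "0.75 0 0 1 0;0.75 0 0 1 0;0.75 0 0 1 0;0.75 0 0 1 0;0.75 0 0 1 0;0.75 0 0 1 0;0.75 0 0 1 0;0.75 0 0 1 0;0.75 0 0 1 0;0.75 0 0 1 0"

```text
clock: 4.78
tool_pos: [0.4311, 0.152, 0.2372]
eef_rot: [0.312, 0.635, -0.311, 0.635]
contact_force: [-1.3, 1.3, 1.8]
opening: 0.751
```

```bash
cat >> h.py <<'E'
def roller(tag):
    p,d=eyes.snapshot("side");cv2.imwrite(f"pics/s{tag}.png",p)
    X=cloud("side",d);X[d<=.2]=9;P=ramp(X)
    h=cv2.cvtColor(p,cv2.COLOR_BGR2HSV)
    blue=(h[...,0]>100)&(h[...,0]<125)&(h[...,1]>120);grey=(h[...,1]<60)&(h[...,2]>120)
    a=(abs(P[...,0])<.2)&(abs(P[...,1])<.068)&(P[...,2]>.06)&(P[...,2]<.15)
    m=cv2.erode((a&(blue|grey)).astype(np.uint8),np.ones((3,3)));Q=P[m>0]
    from scipy.optimize import least_squares
    def f(v):
        ax=np.array([-np.sin(v[2]),np.cos(v[2]),0]);e=Q-[v[0],0,v[1]];e=e-np.outer(e@ax,ax);return np.linalg.norm(e,axis=1)-.045
    s=least_squares(f,[np.median(Q[:,0])-.02,.08,0],loss="soft_l1",f_scale=.001,x_scale=[.01,.01,.1])
    t=Q[:,1];print("roller x,z mm",(s.x[:2]*1000).round(1),"yaw deg",np.degrees(s.x[2]).round(2),"y",(t.min()*500+t.max()*500).round(1),"n",len(Q),"rms",(s.fun.std()*1000).round(2))
E
python3 - <<'E'
from h import *
st();roller("2")
E
```

```text
t 4.78 tip in ramp mm [-171.1    0.7   71.2] tool z.U -0.07 x [-0.     0.001 -1.   ] F [-1.3  1.3  1.8] F.U -1.86 op 0.75 q [-0.42  0.8  -0.03  2.19  0.14  0.15  0.08]
roller x,z mm [-117.3   73. ] yaw deg -0.0 y -0.2 n 1364 rms 1.42
```

carry_out:
  targets: "0.75 -0.1 0 1 0;0.75 -0.15 0 1.5 0;0.75 -0.2 0 2 0;0.75 -0.26 0 2.5 0;0.75 -0.26 0 2.5 0;0.75 -0.26 0 2.5 0;0.75 -0.26 0 2.5 0;0.75 -0.26 0 2.5 0;0.75 -0.26 0 2.5 0;0.75 -0.26 0 2.5 0;0.75 -0.26 0 2.5 0;0.75 -0.26 0 2.5 0"

```text
clock: 5.83
tool_pos: [0.448, 0.1302, 0.24]
eef_rot: [0.312, 0.635, -0.312, 0.635]
contact_force: [-1.2, 2.3, 0.6]
opening: 0.748
```

```bash
python3 - <<'E'
from h import *
st();roller("3")
E
```

```text
t 5.83 tip in ramp mm [-143.4    0.7   74. ] tool z.U -0.1 x [-0.  0. -1.] F [-1.2  2.3  0.6] F.U -2.6 op 0.75 q [-0.36  0.8  -0.04  2.17  0.16  0.18  0.11]
roller x,z mm [-89.6  75.8] yaw deg 0.18 y 0.0 n 1462 rms 1.37
```

carry_out:
  targets: "0.75 -0.26 0 2.5 0;0.75 -0.26 0 2.5 0;0.75 -0.26 0 2.5 0;0.75 -0.26 0 2.5 0;0.75 -0.26 0 2.5 0;0.75 -0.26 0 2.5 0;0.75 -0.26 0 2.5 0;0.75 -0.26 0 2.5 0;0.75 -0.26 0 2.5 0;0.75 -0.26 0 2.5 0;0.75 -0.26 0 2.5 0;0.75 -0.26 0 2.5 0;0.75 -0.26 0 2.5 0;0.75 -0.26 0 2.5 0;0.75 -0.26 0 2.5 0;0.75 -0.26 0 2.5 0;0.75 -0.26 0 2.5 0;0.75 -0.26 0 2.5 0;0.75 -0.26 0 2.5 0;0.75 -0.26 0 2.5 0"

```text
clock: 7.55
tool_pos: [0.4786, 0.0906, 0.2452]
eef_rot: [0.312, 0.635, -0.312, 0.635]
contact_force: [-1.9, 1.0, 1.4]
opening: 0.748
```

```bash
python3 - <<'E'
from h import *
st();roller("4")
E
```

```text
t 7.55 tip in ramp mm [-93.4   0.6  79.2] tool z.U -0.09 x [ 0.  0. -1.] F [-1.9  1.   1.4] F.U -1.94 op 0.75 q [-0.24  0.8  -0.07  2.1   0.2   0.25  0.18]
roller x,z mm [-39.7  81.1] yaw deg 0.15 y -0.5 n 1605 rms 1.33
```

carry_out:
  targets: "0.75 -0.26 0 2.5 0;0.75 -0.26 0 2.5 0;0.75 -0.26 0 2.5 0;0.75 -0.26 0 2.5 0;0.75 -0.26 0 2.5 0;0.75 -0.26 0 2.5 0;0.75 -0.26 0 2.5 0;0.75 -0.26 0 2.5 0;0.75 -0.26 0 2.5 0;0.75 -0.26 0 2.5 0;0.75 -0.26 0 2.5 0;0.75 -0.26 0 2.5 0;0.75 -0.26 0 2.5 0;0.75 -0.26 0 2.5 0;0.75 -0.26 0 2.5 0;0.75 -0.26 0 2.5 0;0.75 -0.26 0 2.5 0;0.75 -0.26 0 2.5 0;0.75 -0.26 0 2.5 0;0.75 -0.26 0 2.5 0"

```text
clock: 9.27
tool_pos: [0.5092, 0.0511, 0.2504]
eef_rot: [0.312, 0.635, -0.312, 0.635]
contact_force: [-1.0, 1.5, 1.2]
opening: 0.75
```

```bash
python3 - <<'E'
from h import *
st();roller("5")
E
```

```text
t 9.27 tip in ramp mm [-43.4   0.5  84.4] tool z.U -0.1 x [ 0.  0. -1.] F [-1.   1.5  1.2] F.U -1.8 op 0.75 q [-0.13  0.8  -0.1   2.03  0.22  0.32  0.25]
roller x,z mm [10.3 86.3] yaw deg 0.03 y -0.6 n 1778 rms 1.83
```

carry_out:
  targets: "0.75 -0.26 0 2.5 0;0.75 -0.26 0 2.5 0;0.75 -0.26 0 2.5 0;0.75 -0.26 0 2.5 0;0.75 -0.26 0 2.5 0;0.75 -0.26 0 2.5 0;0.75 -0.26 0 2.5 0;0.75 -0.26 0 2.5 0;0.75 -0.26 0 2.5 0;0.75 -0.26 0 2.5 0;0.75 -0.26 0 2.5 0;0.75 -0.26 0 2.5 0;0.75 -0.26 0 2.5 0;0.75 -0.26 0 2.5 0;0.75 -0.26 0 2.5 0;0.75 -0.26 0 2.5 0;0.75 -0.24 0 2.3 0;0.75 -0.22 0 2.1 0;0.75 -0.2 0 1.9 0;0.75 -0.18 0 1.7 0"

```text
clock: 10.98
tool_pos: [0.5385, 0.0131, 0.2554]
eef_rot: [0.312, 0.635, -0.312, 0.635]
contact_force: [-1.2, 1.6, 0.2]
opening: 0.749
```

```bash
python3 - <<'E'
from h import *
st();roller("6")
E
```

```text
t 10.98 tip in ramp mm [ 4.6  0.4 89.4] tool z.U -0.1 x [ 0.  0. -1.] F [-1.2  1.6  0.2] F.U -1.99 op 0.75 q [-0.04  0.81 -0.13  1.95  0.23  0.4   0.32]
roller x,z mm [58.3 91.3] yaw deg 0.05 y 0.1 n 1915 rms 2.28
```

carry_out:
  targets: "0.75 -0.16 0 1.6 0;0.75 -0.16 0 1.6 0;0.75 -0.15 0 1.6 0;0.75 -0.15 0 1.6 0;0.75 -0.15 0 1.6 0;0.75 -0.1 0 1.6 0;0.75 0 0 1.6 0;0.75 0 0 1.6 0;0.75 0.1 0 1.6 0;0.75 0.2 0 1.6 0;0.75 0.2 0 1.6 0;0.75 0.2 0 1.6 0;0.75 0.2 0 1.6 0;0.75 0.2 0 1.6 0"

```text
clock: 12.2
tool_pos: [0.5522, -0.0047, 0.2551]
eef_rot: [0.312, 0.635, -0.312, 0.635]
contact_force: [-0.8, 0.2, -0.8]
opening: 0.752
```

```bash
python3 - <<'E'
from h import *
st();roller("7")
E
```

```text
t 12.2 tip in ramp mm [27.1  0.4 89.1] tool z.U -0.1 x [ 0. -0. -1.] F [-0.8  0.2 -0.8] F.U -0.66 op 0.75 q [ 0.01  0.82 -0.14  1.9   0.24  0.43  0.35]
roller x,z mm [108.8  88.6] yaw deg -0.03 y 0.3 n 2047 rms 2.0
```

carry_out:
  targets: "0.75 0 0 0 0;0.75 0 0 -5 0;0.75 -5 0 -10 0;0.75 -10 0 -10 0;0.75 -15 0 -10 0;0.75 -20 0 -10 0;0.75 -25 0 -10 0;0.75 -25 0 -5 0;0.75 -25 0 0 0;0.75 -20 0 0 0;0.75 -10 0 0 0;0.75 -5 0 0 0;0.75 0 0 0 0;0.75 0 0 0 0;0.75 0 0 0 0"

```text
clock: 13.5
tool_pos: [0.5148, 0.0432, 0.4144]
eef_rot: [0.311, 0.635, -0.312, 0.634]
contact_force: [0.7, 0.7, 0.4]
opening: 0.749
```

```bash
python3 - <<'E'
from h import *
st();roller("8")
p=cv2.imread("pics/s8.png");d=eyes.snapshot("side")[1];X=cloud("side",d);X[d<=.2]=9
for nm,b in {"b1":(.39,.48,-.13,-.06,.03,.08),"b2":(.55,.63,.16,.23,.03,.08),"mal":(.62,.85,-.13,.13,.02,.09)}.items():
    q=X[(X[...,0]>b[0])&(X[...,0]<b[1])&(X[...,1]>b[2])&(X[...,1]<b[3])&(X[...,2]>b[4])&(X[...,2]<b[5])]
    print(nm,len(q),q.min(0).round(3),q.max(0).round(3))
E
```

```text
t 13.5 tip in ramp mm [-3.390e+01 -1.000e-01  2.484e+02] tool z.U -0.07 x [-0.002 -0.    -1.   ] F [0.7 0.7 0.4] F.U -0.14 op 0.75 q [-0.05  0.54 -0.19  1.88  0.15  0.74  0.33]
roller x,z mm [108.8  88.6] yaw deg -0.05 y 0.0 n 2001 rms 2.07
b1 372 [ 0.421 -0.11   0.03 ] [ 0.447 -0.066  0.066]
b2 283 [0.561 0.182 0.03 ] [0.608 0.214 0.066]
mal 2301 [ 0.63 -0.13  0.02] [0.821 0.118 0.09 ]
```

View pics/s8.png

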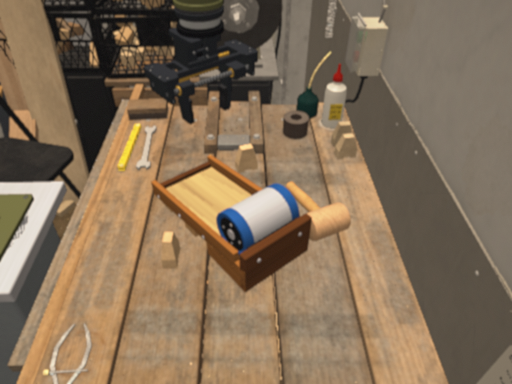

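The roller is in the seat against the stop (around pixel 258,215). The hand is high and clear of everything (around 205,75), and the mallet and both blocks are where they started.

```bash
python3 -c "
from plant import r
print(r.finish_job())"
```

```text
the job is handed in; nothing more can be done
None
```

The roller now rests in the seat against the stop, and the job was handed in at about 13.5 s. I pushed it up the slope from behind with both open fingertips at about 30 mm/s, slowing to about 19 mm/s near the crest. It was never gripped or lifted.

- **Roller:** the last two side-camera measurements, before and after the hand withdrew, both put its centre at x = 108.8, z = 88.6 mm in the ramp's frame. The seat is at 109, 89. It was square to the ramp and had not moved between the two.
- **On the slope:** the gap between fingers and roller stayed the same, about 54 mm from tip to roller centre, at every check. The pushing force read about 2–3 N at the readings I took.
- **Past the crest:** the roller rolled the last part into the seat by itself, as the task describes. It went ahead of the fingers there.
- **Bystanders:** the two blocks measured within about 2 mm of where they started. The mallet's measured extents were mostly the same within 2 mm. One edge differed by 10 mm, which I put down to the roller now hiding part of that view; the picture shows the mallet in place.
- **Hand:** it finished with the fingertips about 250 mm above the bench, touching nothing.

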